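# Fit the wing handle to the diverter valve and turn it to its stop

## Robot

A 6-joint arm with a two-finger parallel gripper is mounted at the origin on the work surface. World frame = base frame: x ahead of the robot, y to its left, z up, the work surface at z = 0. Lengths are in m, angles in rad, forces in N, time in s.
With the tool pointing down it reaches from about 0.275 to 0.725 m from the base axis. Payload 5.6 kg.
Tool frame: the origin (TCP) lies at the very end of the fingers, on their centre line; the grasp point (between the pads) lies 19 mm behind it; x points along the fingers, z is the direction in which the jaws open and shut, and the axes are right-handed (so a half turn about x gives the same grasp; the last joint's range is limited). The gripper opens to 85 mm and grips with 20 to 120 N. Pads are 22 mm wide; open, the fingers measure 114 mm over their backs; the gripper's body (76 mm by 85 mm) begins 54 mm behind the grasp point. The pads swing forward as they close: fully open they stand 13 mm farther back than shut.
Start: joints at [0.285, 0.255, 0.108, 0, -1.424, -0.285], TCP at [0.55, 0, 0.231] pointing down, gripper open.
Joint ranges: [-2.95, 2.95], [-1.21, 1.97], [-1.09, 1.5], [-2.87, 1.71], [-2.94, -0.07], [-3.05, 3.05]. Speed limits (rad/s): [2.57, 2.57, 3.14, 3.14, 3.14, 3.14].

## Interface

Orientations are given as a unit quaternion [w, x, y, z].
In Python, from rig import readout, camera, calibration, order gives the robot as it stands.
- The arm moves only by the tool apply_moves, never from a script. Its argument "rows" is a list of rows, each an object with "translation": the shift along the world's x, y, z in cm, a list of three; "yaw": the turn about the world's z in rad. A call has 1 to 5 rows; each row is the pose to reach, as a shift and turn from the pose commanded when the call began; what a row does not reach only later rows make up. A row lasts 1/10 s, in which the tool goes at most 50 mm and 8.59 degrees, less where a joint would pass 70% of its speed; a pose out of reach is approached as far as the arm can. A call with a gripper value outside its range is refused whole. "grip" is the finger opening in cm, from 0 to 8.54, set as the call begins (left out, the last holds). The fingers move at their own pace and stop on an object; the grip force is fixed at half the most. Time passes only in rows, so rows that repeat a pose let the fingers close. It gives the time, the measured TCP pose, the force and the opening at its end, in the units of the state.
- readout.read_state(): the state, without advancing time (a new reading comes with each control period).
- camera(name): name is "scene" or "side" or "wrist"; returns the picture (420x560x3 uint8, red, green, blue); there is no depth.
- calibration(name): a dict with "fx", "fy", "cx", "cy" (pixels), "R" (3x3) and "t" (3): a world point X has camera coordinates R X + t. Camera axes: x right, y down, z forward; pixel columns grow to the right and rows downward; lengths in m; the calibration is good to about 2 mm. A picture is of the moment at which its call begins: read the wrist's pose just before it. calibration takes no time and is no camera call; for the wrist camera it gives the pose at the moment of the call.
- order.sign_off(): hands the job in, once; it reports no verdict.
The state is a dict: "t": time; "joint_positions": joint angles; "joint_vel": joint speeds; "effort": joint torques, N m; "position": TCP position; "eef_rot": TCP orientation; "contact_force": force on the tool from outside, world axes, zero at the start; "moment": the same for the moment, N m; "grip_width": opening from 0.0 (shut) to 1.0 (fully open).
Only numpy, scipy, OpenCV 4.12 (cv2) and the standard library are available. Lean on these libraries where they do the work, as an engineer would, in place of code of your own. Each camera call takes 0.05 s, during which the arm holds its last target.

## Task

Pick up the loose wing handle and fit it on the square steel stem of the diverter valve: find the way its square hole fits, then press it on gently until the stem's spring ball clicks and the hub sits fully home. Then turn it clockwise (seen from above) until the valve comes to its stop, and let go. Do not force anything, and leave the two beakers and the jar where they stand.

Things in the scene. Friction and masses are not known exactly. Their poses are not given: they have to be found in the camera images.
- handle_centre (a point): Centre of the loose grey wing handle (62 mm tall, 120 g), upright on its hub on the bench. Hub 44 x 44 mm, 32 mm tall. On it the wing: an upright blade 70 mm long, 12 mm thick, from 32 to 62 mm above the hub's underside; grip it across its thickness. Axes: z up, x along the wing. The underside is 31 mm below this point. It fits the stem in any of four ways, a quarter turn apart.
- hub_mouth (a point): Centre of the hub's underside, where the square hole opens: 21.2 mm square, sides parallel to the handle's x and y, 28 mm deep, with a 4 mm tall lead-in that widens to 29 mm at the mouth. Inside, a groove all round takes the stem's spring ball. On the 20 mm stem the handle has 1.2 mm clearance, so about 3 degrees of play.
- valve_seat (a point): Top of the steel collar of the diverter valve (fixed to the bench), on its axis, 88 mm up: the hub's underside rests here when home. Axes: z up, x along the valve's straight 230 mm pipe; a branch pipe points half-way between +x and +y. Clockwise the stem turns to a firm stop at 45 degrees: the wing then stands at 45 degrees to the pipe. More than 60 N from the handle on the valve spoils it.
- stem_axis (a point): Centre of the top of the steel stem: 20 mm square, 26 mm tall, top edges rounded 2 mm. It turns against 0.2 N m friction and stays where left. How its flats stand is NOT in this pose (axes as valve_seat): they start anywhere from 20 degrees anticlockwise to 3 clockwise, from above, of the pipe. See it from above, or press lightly (4 N) and turn the handle till it drops on. Anticlockwise stop at 29 degrees.
- ball (a joint): Spring ball, 8 mm, in one side of the stem, 14 mm above the collar: 0 = right out (3 mm proud), 0.003 m = pushed in. Spring 5 N out, 8 N pushed in. It stops the hub about 10 mm down the stem; an extra push of some 6 to 10 N takes it past, and it springs out into the groove as the hub comes home on the collar.
- beaker_rim (a point): Centre of the rim of the large glass beaker, 96 mm wide, 130 mm tall. Bystander.
- small_beaker_rim (a point): Centre of the rim of the small glass beaker, 48 mm wide, 65 mm tall. Bystander.
- jar: Amber glass jar with a white cap, 60 mm wide, 85 mm tall, origin at the centre of its underside. Bystander.

How it is judged:
On the way, in this order (a step that is already met when the one before it is completed fails the run):
1. the handle is home on the stem, with the spring ball out in its groove, and not yet turned to the stop (z of handle_centre in the frame of valve_seat below 0.0328 m and horizontal distance between handle_centre and valve_seat below 0.003 m and angle between handle_centre's own z axis and vertical below 0.1 rad and value of joint ball below 0.0012 m), for 0.2 s.
2. the seated handle is turned clockwise to the valve's stop (angle between the x axis of handle_centre and the x axis of valve_seat, either way round between 0.655 and 0.915 rad and z of handle_centre in the frame of valve_seat below 0.0335 m), for 0.2 s.
At the end, for the whole second after the job is handed in: The handle sits home on the stem (hub within 1.8 mm of the collar, within 3 mm of its axis, upright within 0.1 rad), the spring ball is out in its groove (within 1.2 mm), the wing stands at 45 degrees to the pipe within 0.13 rad (the stem at its clockwise stop), and the handle is released (all of step 1 and angle between the x axis of handle_centre and the x axis of valve_seat, either way round between 0.655 and 0.915 rad); the robot touches nothing.
It fails at once if the handle is pressed or wrenched on the valve with more than 60 N (contact force between handle and valve above 60 N).
It fails at once if a beaker or the jar is shifted by more than 30 mm (distance of any of beaker_rim, small_beaker_rim, jar from where it was at the start of the episode above 0.03 m).
It also fails if it takes over 64 s, if anything falls off the work surface, if the arm or the gripper's body presses on something with over 40 N, if the wrist force passes 120 N, or if a joint passes its speed limit or range.

## Working session

There is one attempt and no reset: what is moved stays moved. The work goes in short steps, Python scripts to look and compute and a tool call to move; the robot and the scene stay as the last step left them, time stands still between calls to the robot, and variables do not carry over. Pictures are saved under pics/ and viewed, and the job is handed in when it is done.

Besides the shell and the picture viewer there is one more tool, called after "Request:" by a JSON object that holds its "op" and its "data", one argument or row to a line. apply_moves: Moves the arm, as the interface text tells. Its arguments: {"type":"object","properties":{"rows":{"type":"array","items":{"type":"object","properties":{"translation":{"type":"array","items":{"type":"number"}},"yaw":{"type":"number"}}}},"grip":{"type":"number"}},"required":["rows"]}

```bash
mkdir -p pics
python3 - <<'E'
from rig import readout, camera, calibration
import cv2
s=readout.read_state(); print(s)
for n in ["scene","side","wrist"]:
    c=calibration(n); print(n,{k:(v if not hasattr(v,'tolist') else v.tolist()) for k,v in c.items()})
    cv2.imwrite(f"pics/{n}0.png",cv2.cvtColor(camera(n),cv2.COLOR_RGB2BGR))
E
```

```text
{'t': 0.0, 'joint_positions': array([ 2.84605020e-01,  2.55704437e-01,  1.06997620e-01, -4.81529756e-04,
       -1.42388872e+00, -2.84607369e-01]), 'joint_vel': array([ 1.43306762e-03,  8.26396588e-04,  4.57956808e-04,  5.94623049e-04,
        2.73470338e-03, -3.03608879e-05]), 'effort': array([-4.48901856e-04, -3.86631560e+01,  2.37934113e+01,  5.36471218e+00,
       -6.25866101e-03, -4.57470776e-06]), 'position': array([5.49500463e-01, 6.28824064e-05, 2.30414463e-01]), 'eef_rot': array([ 8.91020103e-06, -7.06448667e-01,  4.28947476e-05,  7.07764282e-01]), 'contact_force': array([ 0.34741867, -0.09264486, -0.45720444]), 'moment': array([-0.00850684,  0.03578769,  0.0065126 ]), 'grip_width': 1.0042994529702338}
scene {'fx': 423.1705588650718, 'fy': 423.1705588650718, 'cx': 277.7841164071807, 'cy': 215.01570261798855, 'R': [[0.8992460113868653, 0.4370326987846574, -0.018948118582409874], [0.23517533020439035, -0.5195162447645569, -0.8214593328272489], [-0.3688484445786238, 0.7342378985170485, -0.569952220202008]], 't': [-0.5920344776255392, -0.008504895239471472, 1.2595548902654046]}
side {'fx': 525.885275113179, 'fy': 525.885275113179, 'cx': 278.7304333925288, 'cy': 214.58884081297202, 'R': [[0.9061882315031938, -0.4227207953127743, 0.01140255652254101], [-0.2177542477909736, -0.48957585283181004, -0.8443332114118178], [0.36249962297097826, 0.7626418645302273, -0.5356971250732611]], 't': [-0.49983641666938666, 0.2695798792757729, 0.9224832742559161]}
wrist {'fx': 324.0983099624442, 'fy': 324.0983099624442, 'cx': 279.369855856425, 'cy': 210.1218155354324, 'R': [[-0.9999984091258881, -0.0006574921910130989, 0.0016581464689315129], [-0.00016202649105900006, 0.9592262221821302, 0.2826393964499916], [-0.0017763707692563763, 0.2826386781426386, -0.9592248027051181]], 't': [0.5490473664676034, -0.03672391379749522, 0.3784953742936775]}
```

View pics/scene0.png

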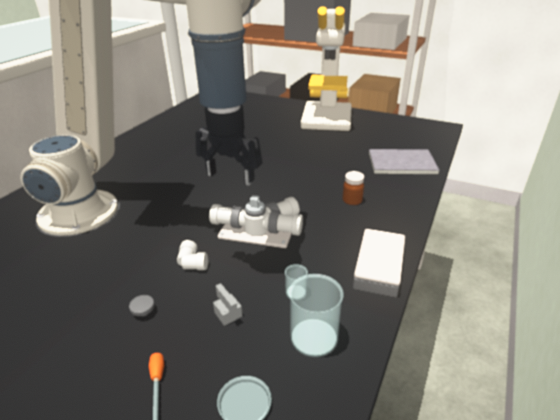

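View pics/side0.png

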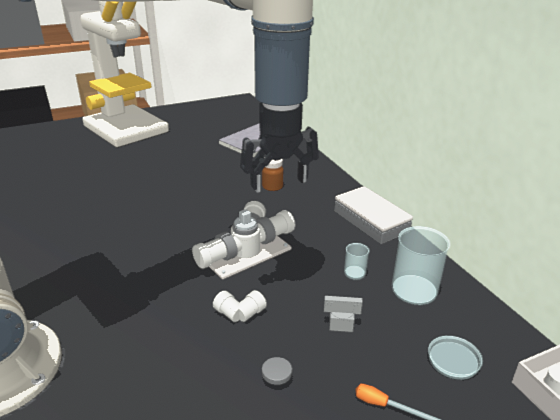

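View pics/wrist0.png

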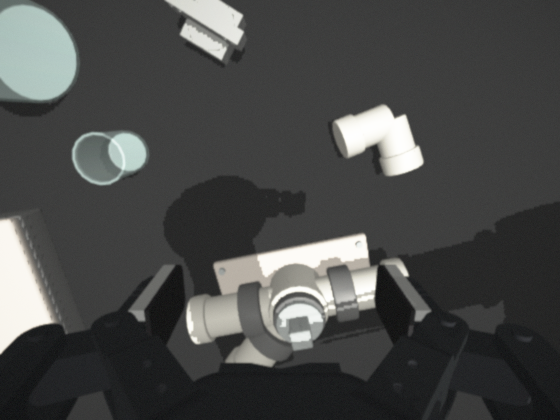

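Run:
```python
import cv2,numpy as np
def crop(n,x,y,w,h,k):
    i=cv2.imread(f"pics/{n}0.png")[y:y+h,x:x+w]
    return cv2.resize(i,(w*k,h*k),interpolation=cv2.INTER_CUBIC)
a=crop("scene",195,180,110,150,4);cv2.imwrite("pics/z_scene.png",a)
cv2.imwrite("pics/z_side.png",crop("side",190,190,200,150,4))
cv2.imwrite("pics/z_wrist.png",crop("wrist",180,225,200,150,4))
cv2.imwrite("pics/z_wrist2.png",crop("wrist",150,0,120,80,6))
```

```text
(no output)
```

View pics/z_scene.png

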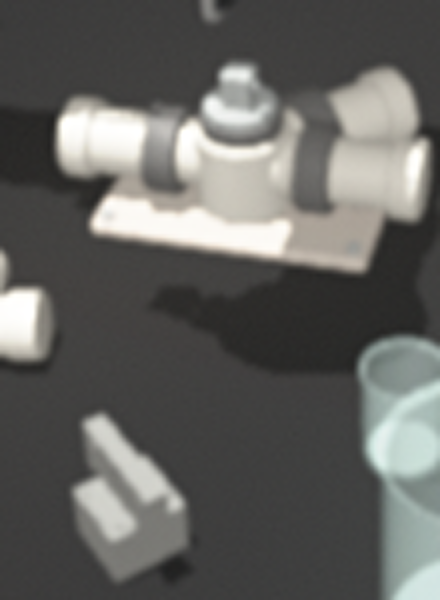

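View pics/z_side.png

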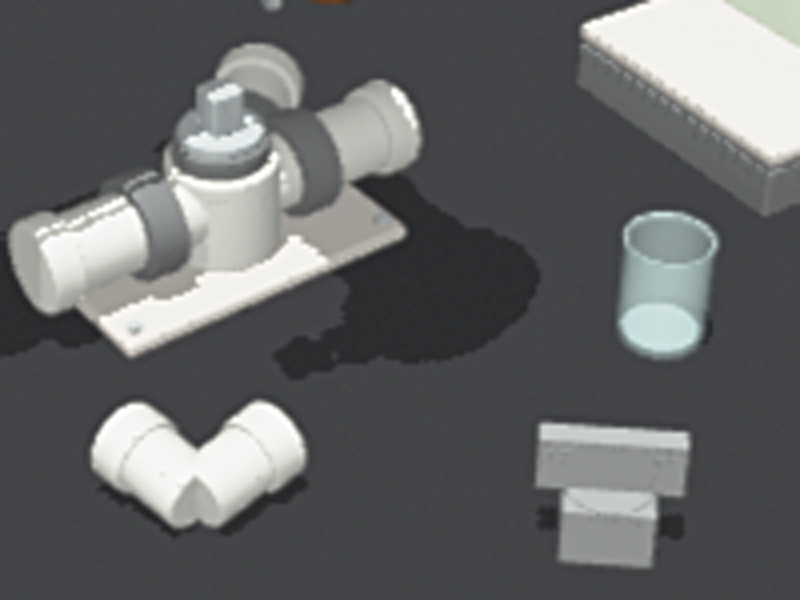

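View pics/z_wrist.png

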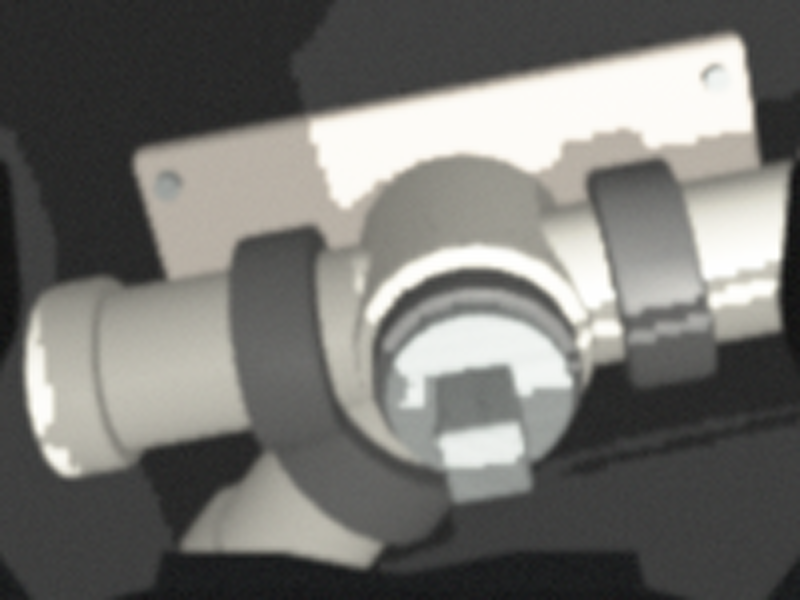

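View pics/z_wrist2.png

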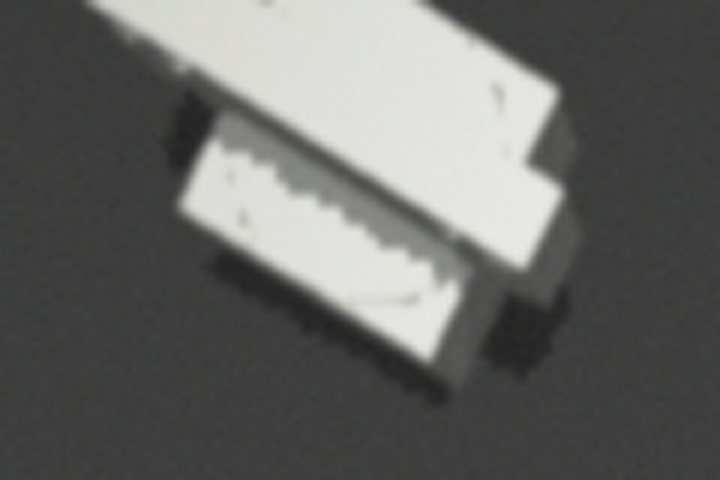

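```bash
cat > h.py <<'E'
import numpy as np,cv2
from rig import readout, camera, calibration
def K(c): return np.array([[c['fx'],0,c['cx']],[0,c['fy'],c['cy']],[0,0,1]])
def ray(c,p):
    R=np.array(c['R']);t=np.array(c['t']);d=R.T@np.linalg.inv(K(c))@np.array([p[0],p[1],1.]);return -R.T@t,d/np.linalg.norm(d)
def atz(c,p,z):
    o,d=ray(c,p);return o+d*(z-o[2])/d[2]
def tri(obs):
    A=np.zeros((3,3));b=np.zeros(3);L=[]
    for c,p in obs:
        o,d=ray(c,p);P=np.eye(3)-np.outer(d,d);A+=P;b+=P@o;L.append((P,o))
    X=np.linalg.solve(A,b);return X,[float(np.linalg.norm(P@(X-o))) for P,o in L]
def proj(c,X):
    q=K(c)@(np.array(c['R'])@np.array(X)+np.array(c['t']));return q[:2]/q[2]
def shot(n,f):
    s=readout.read_state();c=calibration(n);i=cv2.cvtColor(camera(n),cv2.COLOR_RGB2BGR);cv2.imwrite(f"pics/{f}.png",i);return c,i,s
E
python3 - <<'E'
from h import *
S,D,W=[calibration(n) for n in("scene","side","wrist")]
print("stem",tri([(S,(254.5,198)),(D,(244.7,213)),(W,(301.7,340.7))]))
print("stem@.114",[atz(c,p,.114) for c,p in [(S,(254.5,198)),(D,(244.7,213)),(W,(301.7,340.7))]])
print("L",tri([(D,(325.2,297.7)),(S,(220,284.5))]))
print("R",tri([(D,(362.2,299)),(S,(234.3,303.8))]))
print([atz(D,p,.062) for p in [(325.2,297.7),(362.2,299)]],[atz(S,p,.062) for p in [(220,284.5),(234.3,303.8)]])
w=lambda x,y:(150+x/6,y/6)
print([atz(W,w(*p),.062)[:2] for p in [(560,95),(525,270)]])
print("hub",[atz(W,w(*p),.032)[:2] for p in [(180,208),(432,362)]])
# plate edge (z~.006), pipe
v=lambda x,y:(180+x/4,225+y/4)
print("bolts",[atz(W,v(*p),.006)[:2] for p in [(168,185),(715,77)]])
for n,p in [("jar",(354,178)),]: print(n,atz(S,p,.085))
E
```

```text
stem (array([0.52867379, 0.13403752, 0.11045711]), [0.0004962635083491909, 0.0015773257274307754, 0.0017975787254922908])
stem@.114 [array([0.53142857, 0.1285324 , 0.114     ]), array([0.52716922, 0.12664901, 0.114     ]), array([0.52816881, 0.13333735, 0.114     ])]
L (array([ 0.58590218, -0.13360478,  0.05888616]), [0.0006180939483080059, 0.0006180939483080624])
R (array([ 0.64477278, -0.17123761,  0.06335409]), [0.0003679525896746458, 0.0003679525896745161])
[array([ 0.58379463, -0.13748238,  0.062     ]), array([ 0.64586228, -0.16949142,  0.062     ])] [array([ 0.58759648, -0.13541372,  0.062     ]), array([ 0.64418166, -0.17064178,  0.062     ])]
[array([ 0.57997106, -0.1518473 ]), array([ 0.58572809, -0.12939268])]
hub [array([ 0.64319441, -0.14379117]), array([ 0.60462562, -0.12157767])]
bolts [array([0.62073719, 0.11621332]), array([0.45248399, 0.07993114])]
jar [0.7201812  0.38160769 0.085     ]
```

Run:
```python
from h import *
S,D,W=[calibration(n) for n in("scene","side","wrist")]
print("small",atz(S,(297,270),.065),atz(D,(357,251),.065),atz(W,(98,158),.065))
print("big",atz(S,(316,294),.13),atz(D,(422,245),.13))
```

```text
small [ 0.72033188 -0.02735052  0.065     ] [ 0.71654786 -0.03830785  0.065     ] [ 0.72052793 -0.03200468  0.065     ]
big [ 0.80744044 -0.13872458  0.13      ] [ 0.79052666 -0.14655693  0.13      ]
```

Request:
{"op": "apply_moves", "data": {
  "rows": [
    {"translation": [1,-3,0],"yaw": 0.14},
    {"translation": [2,-6,0],"yaw": 0.28},
    {"translation": [3,-9,0],"yaw": 0.42},
    {"translation": [4.5,-12,0],"yaw": 0.56},
    {"translation": [6,-14,0],"yaw": 0.7}
  ]
}}

```text
t: 0.65
position: [0.6101, -0.1419, 0.2309]
eef_rot: [-0.244, -0.663, -0.244, 0.664]
contact_force: [0.4, 0.7, -0.3]
grip_width: 1.002
```

Request:
{"op": "apply_moves", "data": {
  "rows": [
    {"translation": [0.3,-0.7,-2],"yaw": 0.14},
    {"translation": [0.4,-1.3,-5],"yaw": 0.28},
    {"translation": [0.4,-1.3,-7],"yaw": 0.34},
    {"translation": [0.4,-1.3,-7],"yaw": 0.34}
  ],
  "grip": 6
}}

```text
t: 1.05
position: [0.6118, -0.1528, 0.1572]
eef_rot: [-0.349, -0.612, -0.353, 0.616]
contact_force: [-0.4, -0.1, -0.0]
grip_width: 0.704
```

Run:
```python
from h import *
c,i,s=shot("wrist","w1"); print(s['position'],s['eef_rot'])
for p in [(.614,-.153,.062)]: print(proj(c,p))
```

```text
[ 0.61180695 -0.15275018  0.15722139] [-0.34948109 -0.61156555 -0.35299658  0.61582787]
[278.26612437 208.83947536]
```

View pics/w1.png

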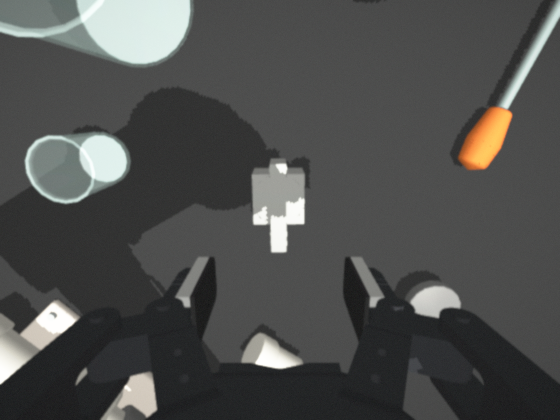

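Run:
```python
from h import *
i=cv2.imread("pics/w1.png")[145:265,220:340]
cv2.imwrite("pics/w1z.png",cv2.resize(i,None,fx=5,fy=5,interpolation=cv2.INTER_CUBIC))
```

```text
(no output)
```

View pics/w1z.png

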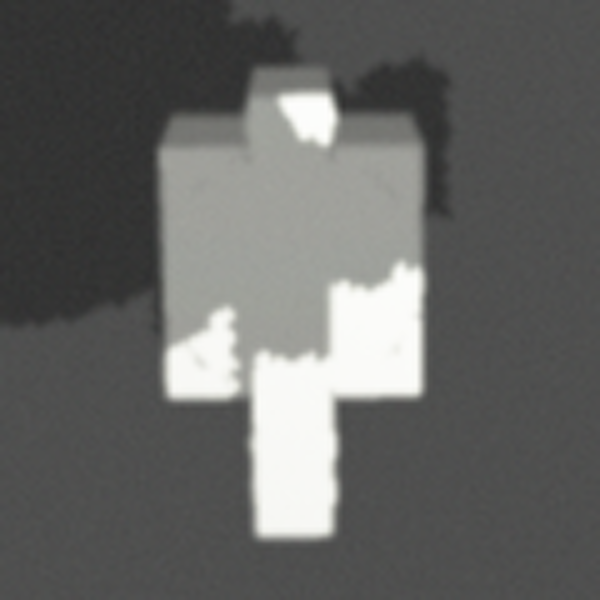

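Run:
```python
from h import *
c=calibration("wrist");w=lambda x,y:(220+x/5-.4,145+y/5-.4)
a=[atz(c,w(*p),.062) for p in[(247,94),(337,94),(335,537),(255,537)]]
m=np.mean(a,0);d=(a[0]+a[1]-a[2]-a[3])/2;print(m,np.hypot(*d[:2]),np.arctan2(d[1],d[0]))
a=[atz(c,w(*p),.032) for p in[(159,148),(423,148),(425,397),(166,398)]]
m=np.mean(a,0);d=(a[0]+a[1]-a[2]-a[3])/2;print(m,np.hypot(*d[:2]),np.arctan2(d[1],d[0]))
from scipy.spatial.transform import Rotation as R
q=readout.read_state()['eef_rot'];Z=R.from_quat(np.r_[q[1:],q[0]]).as_matrix();print(Z[:,2],np.arctan2(Z[1,2],Z[0,2])+np.pi/2-np.pi)
print(Z[:,0])
```

```text
[ 0.61444708 -0.15277622  0.062     ] 0.07115978382651739 -0.5262004552826286
[ 0.61437341 -0.15266631  0.032     ] 0.04434872617786594 -0.5153348199640307
[-0.5076612  -0.86155466  0.0019159 ] -3.6740617258668387
[-3.79933178e-03  1.49614736e-05 -9.99992782e-01]
```

Request:
{"op": "apply_moves", "data": {
  "rows": [
    {"translation": [0.2,0,-3],"yaw": 0.01},
    {"translation": [0.2,0,-6],"yaw": 0.01},
    {"translation": [0.2,0,-9],"yaw": 0.01},
    {"translation": [0.2,0,-10],"yaw": 0.01},
    {"translation": [0.2,0,-10],"yaw": 0.01}
  ]
}}

```text
t: 1.6
position: [0.6159, -0.1529, 0.0612]
eef_rot: [-0.354, -0.612, -0.354, 0.612]
contact_force: [0.4, -1.1, 0.7]
grip_width: 0.701
```

Request:
{"op": "apply_moves", "data": {
  "rows": [
    {"translation": [-0.15,0,-1.5],"yaw": 0},
    {"translation": [-0.15,0,-2.6],"yaw": 0},
    {"translation": [-0.15,0,-2.6],"yaw": 0},
    {"translation": [-0.15,0,-2.6],"yaw": 0}
  ]
}}

```text
t: 2.0
position: [0.6151, -0.1531, 0.0363]
eef_rot: [0.355, 0.612, 0.354, -0.612]
contact_force: [0.6, -0.4, 0.6]
grip_width: 0.704
```

Run:
```python
from h import *
for n in("wrist","side"):
    c,i,s=shot(n,n+"2"); print(s['position'],s['contact_force'])
i=cv2.imread("pics/side2.png")[200:380,240:440]
cv2.imwrite("pics/side2z.png",cv2.resize(i,None,fx=3,fy=3))
```

```text
[ 0.61512677 -0.15313123  0.0363482 ] [ 0.62242403 -0.37463407  0.61244462]
[ 0.61532605 -0.15314562  0.03654537] [ 0.08315244 -0.76318211  0.52976073]
```

View pics/wrist2.png

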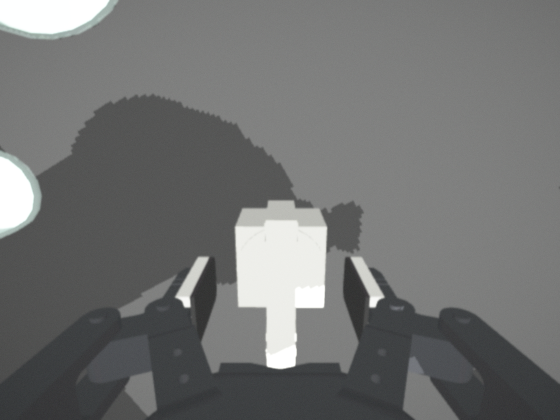

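View pics/side2z.png

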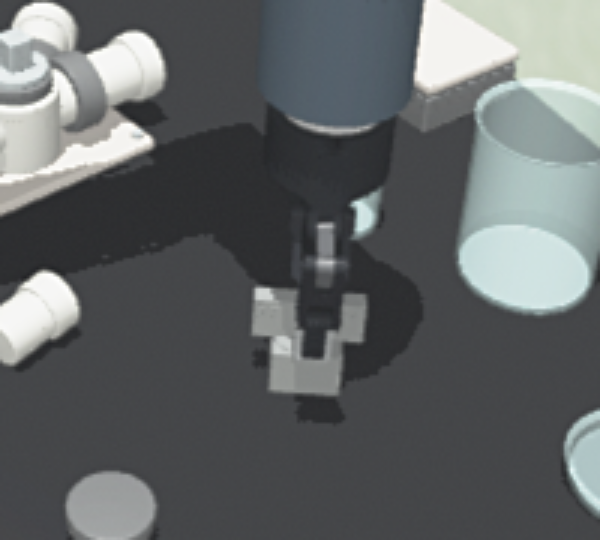

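Request:
{"op": "apply_moves", "data": {
  "rows": [
    {"translation": [0,0,0],"yaw": 0},
    {"translation": [0,0,0],"yaw": 0},
    {"translation": [0,0,0],"yaw": 0},
    {"translation": [0,0,0],"yaw": 0},
    {"translation": [0,0,0],"yaw": 0}
  ],
  "grip": 0.8
}}

```text
t: 2.6
position: [0.6146, -0.1531, 0.0355]
eef_rot: [0.355, 0.612, 0.354, -0.612]
contact_force: [-0.8, 0.4, 1.4]
grip_width: 0.129
```

Request:
{"op": "apply_moves", "data": {
  "rows": [
    {"translation": [0,0,0],"yaw": 0},
    {"translation": [0,0,0],"yaw": 0},
    {"translation": [0,0,0],"yaw": 0}
  ],
  "grip": 0.4
}}

```text
t: 2.9
position: [0.6146, -0.1531, 0.0355]
eef_rot: [0.355, 0.612, 0.354, -0.612]
contact_force: [-0.4, -0.7, 2.6]
grip_width: 0.123
```

Request:
{"op": "apply_moves", "data": {
  "rows": [
    {"translation": [0,0,2],"yaw": 0},
    {"translation": [0,0,6],"yaw": 0},
    {"translation": [0,1,10.5],"yaw": -0.1},
    {"translation": [-1,4,15],"yaw": -0.2},
    {"translation": [-2,8,18],"yaw": -0.3}
  ]
}}

```text
t: 3.4
position: [0.5957, -0.0777, 0.2138]
eef_rot: [0.257, 0.659, 0.257, -0.658]
contact_force: [1.9, -0.0, -1.1]
grip_width: 0.134
```

Request:
{"op": "apply_moves", "data": {
  "rows": [
    {"translation": [-1.5,5,0],"yaw": -0.1},
    {"translation": [-3,10,0],"yaw": -0.2},
    {"translation": [-4.5,15,0],"yaw": -0.3},
    {"translation": [-6.5,19,0],"yaw": -0.35},
    {"translation": [-8,23,0],"yaw": -0.38}
  ]
}}

```text
t: 3.9
position: [0.5138, 0.1546, 0.2112]
eef_rot: [-0.129, -0.695, -0.13, 0.696]
contact_force: [0.9, 1.7, -0.7]
grip_width: 0.128
```

Request:
{"op": "apply_moves", "data": {
  "rows": [
    {"translation": [-1,3,0],"yaw": 0},
    {"translation": [-1.5,5,-1],"yaw": 0},
    {"translation": [-1.5,5,-1.5],"yaw": 0},
    {"translation": [-1.5,5,-1.5],"yaw": 0},
    {"translation": [-1.5,5,-1.5],"yaw": 0}
  ]
}}

```text
t: 4.4
position: [0.5007, 0.2019, 0.1966]
eef_rot: [-0.13, -0.695, -0.13, 0.695]
contact_force: [-0.5, -0.0, -1.1]
grip_width: 0.126
```

Run:
```python
from h import *
c,i,s=shot("wrist","w3"); print(s['t'],s['position'],s['eef_rot'],s['contact_force'],s['grip_width'])
np.savez("c3.npz",**{k:np.array(v) for k,v in c.items()})
```

```text
4.4 [0.50070203 0.20186969 0.19657995] [-0.13003135 -0.69486039 -0.12963203  0.69531031] [-0.53151575 -0.0494585  -1.13561743] 0.12565162041137962
```

View pics/w3.png

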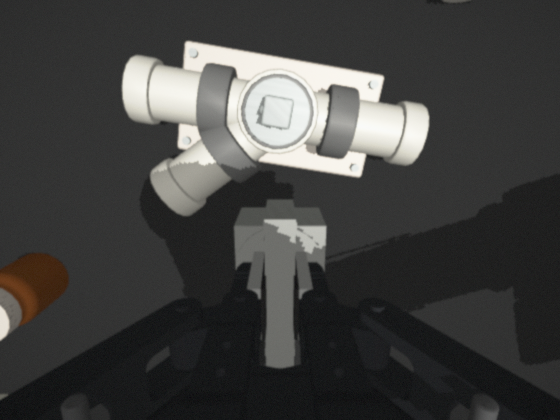

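Run:
```python
from h import *
i=cv2.imread("pics/w3.png")
cv2.imwrite("pics/w3z.png",cv2.resize(i[60:160,230:330],None,fx=6,fy=6,interpolation=cv2.INTER_CUBIC))
cv2.imwrite("pics/w3y.png",cv2.resize(i[30:220,115:435],None,fx=2.5,fy=2.5,interpolation=cv2.INTER_CUBIC))
```

```text
(no output)
```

View pics/w3z.png

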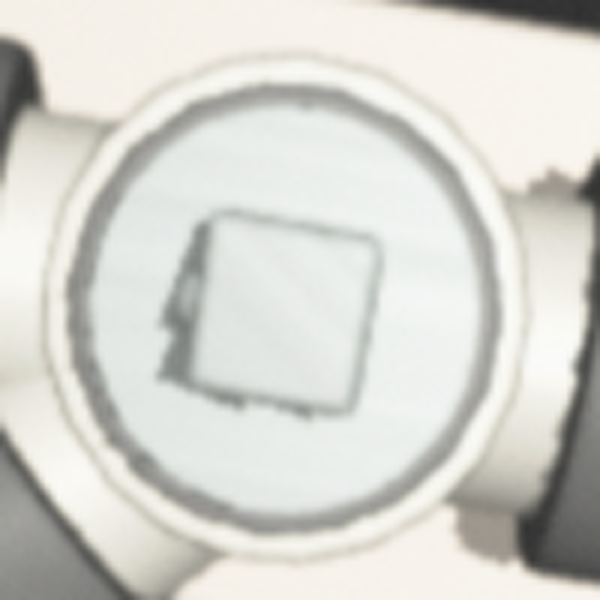

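View pics/w3y.png

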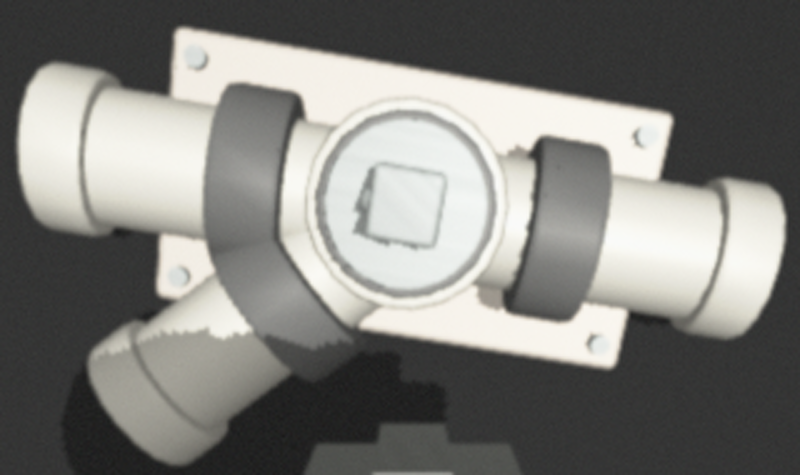

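Run:
```python
from h import *
c=dict(np.load("c3.npz"));w=lambda x,y:(230+(x+.5)/6-.5,60+(y+.5)/6-.5)
P=[atz(c,w(*p),.114)[:2] for p in[(209,210),(383,238),(356,413),(190,388)]]
m=np.mean(P,0);print("stem c",m)
for a,b in((0,1),(3,2),(1,2),(0,3)):
    d=P[a]-P[b];print(np.hypot(*d),(np.arctan2(d[1],d[0])+np.pi/4)%(np.pi/2)-np.pi/4)
# collar circle inner: center z coords
print("collar",atz(c,w(288,308),.088)[:2])
v=lambda x,y:(115+(x+.5)/2.5-.5,30+(y+.5)/2.5-.5)
B=[atz(c,v(*p),.008)[:2] for p in[(196,57),(647,136),(598,344),(179,276)]]
print("plate c",np.mean(B,0));d=B[0]-B[1]+B[3]-B[2];print("pipe yaw",np.arctan2(d[1],d[0]))
# handle blade held: hub far top edge corners in w3
print(proj(c,[.5007,.2019,.19658]))
```

```text
stem c [0.52863534 0.13415957]
0.019218308975991902 0.2191737791273778
0.018763781345503525 0.22510442697469912
0.018790861578351338 0.2205318580638771
0.018908228123627233 0.2445822292896047
collar [0.52868528 0.13327135]
plate c [0.52874441 0.13415912]
pipe yaw 0.21006340226959105
[279.48491535 268.91321838]
```

Request:
{"op": "apply_moves", "data": {
  "rows": [
    {"translation": [1,-2.5,0],"yaw": -0.05},
    {"translation": [2,-5,0],"yaw": -0.1},
    {"translation": [2.9,-7.3,-1],"yaw": -0.146},
    {"translation": [2.9,-7.3,-2.5],"yaw": -0.146},
    {"translation": [2.9,-7.3,-2.5],"yaw": -0.146}
  ]
}}

```text
t: 4.95
position: [0.5288, 0.1278, 0.1701]
eef_rot: [-0.078, -0.702, -0.078, 0.704]
contact_force: [0.3, 0.1, -1.4]
grip_width: 0.127
```

Request:
{"op": "apply_moves", "data": {
  "rows": [
    {"translation": [0,0,0],"yaw": 0},
    {"translation": [0,0,0],"yaw": 0}
  ]
}}

```text
t: 5.15
position: [0.5301, 0.1298, 0.1728]
eef_rot: [0.079, 0.703, 0.079, -0.702]
contact_force: [0.1, 0.1, -1.4]
grip_width: 0.132
```

Run:
```python
from h import *
from scipy.spatial.transform import Rotation as R
s=readout.read_state();q=s['eef_rot'];Z=R.from_quat(np.r_[q[1:],q[0]]).as_matrix()
print(s['t'],s['position'],s['contact_force'],s['moment'],Z[:,0],"wing",np.arctan(Z[1,2]/Z[0,2])-np.pi/2)
for n,b in(("side",(180,130,160,150)),("scene",(190,130,130,120)),("wrist",(160,180,240,200))):
    c,i,_=shot(n,n+"4");x,y,w,h=b;k=600//w
    cv2.imwrite(f"pics/{n}4z.png",cv2.resize(i[y:y+h,x:x+w],None,fx=k,fy=k,interpolation=cv2.INTER_CUBIC))
```

```text
5.15 [0.5301264  0.12980322 0.17283581] [ 0.05146309  0.05475128 -1.37303189] [ 0.00625871  0.03055017 -0.0101616 ] [ 1.60951685e-03  4.43548316e-04 -9.99998606e-01] wing -1.3465122576609039
```

View pics/side4z.png

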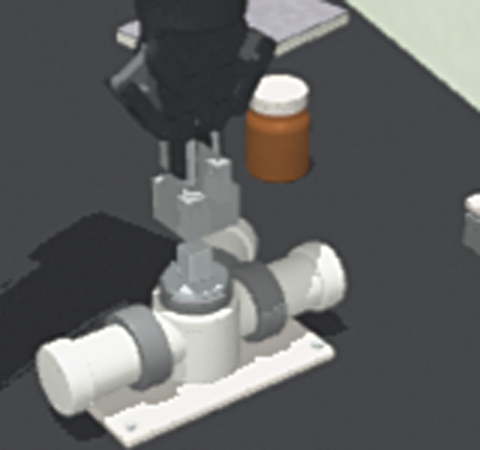

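View pics/scene4z.png

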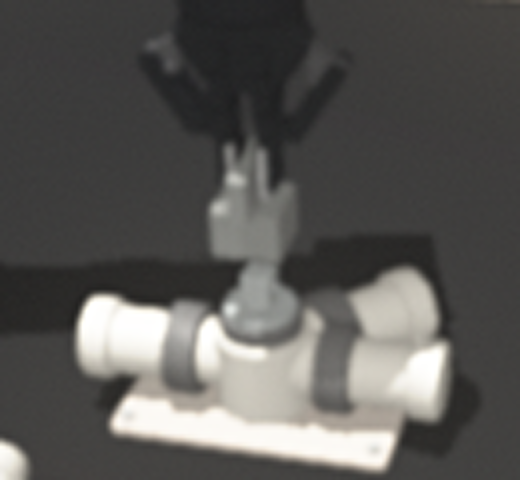

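View pics/wrist4z.png

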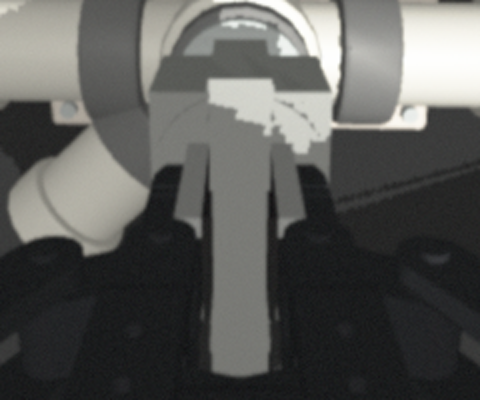

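Request:
{"op": "apply_moves", "data": {
  "rows": [
    {"translation": [0,0,0],"yaw": 0},
    {"translation": [0,0,0],"yaw": 0},
    {"translation": [0,0,0],"yaw": 0},
    {"translation": [0,0,0],"yaw": 0},
    {"translation": [0,0,0],"yaw": 0}
  ]
}}

```text
t: 5.8
position: [0.5296, 0.1296, 0.1718]
eef_rot: [-0.079, -0.703, -0.079, 0.703]
contact_force: [-0.3, 0.1, -1.9]
grip_width: 0.129
```

Request:
{"op": "apply_moves", "data": {
  "rows": [
    {"translation": [-0.1,0.4,0],"yaw": 0},
    {"translation": [-0.1,0.4,-1],"yaw": 0},
    {"translation": [-0.1,0.4,-1.5],"yaw": 0},
    {"translation": [-0.1,0.4,-1.5],"yaw": 0},
    {"translation": [-0.1,0.4,-1.5],"yaw": 0}
  ]
}}

```text
t: 6.3
position: [0.5285, 0.1335, 0.1565]
eef_rot: [-0.079, -0.702, -0.079, 0.703]
contact_force: [0.5, 0.4, -1.5]
grip_width: 0.127
```

Run:
```python
from h import *
s=readout.read_state();print(s['position'],s['contact_force'])
for n,b in(("side",(180,130,160,150)),("scene",(190,130,130,120))):
    c,i,_=shot(n,n+"5");x,y,w,h=b;k=600//w
    cv2.imwrite(f"pics/{n}5z.png",cv2.resize(i[y:y+h,x:x+w],None,fx=k,fy=k,interpolation=cv2.INTER_CUBIC))
print(readout.read_state()['position'])
```

```text
[0.52852683 0.13347828 0.1564791 ] [ 0.46435636  0.42330634 -1.52630775]
[0.52878989 0.1336017  0.15694891]
```

View pics/side5z.png

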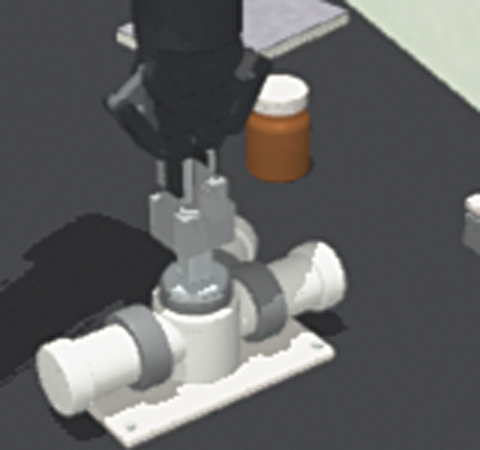

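View pics/scene5z.png

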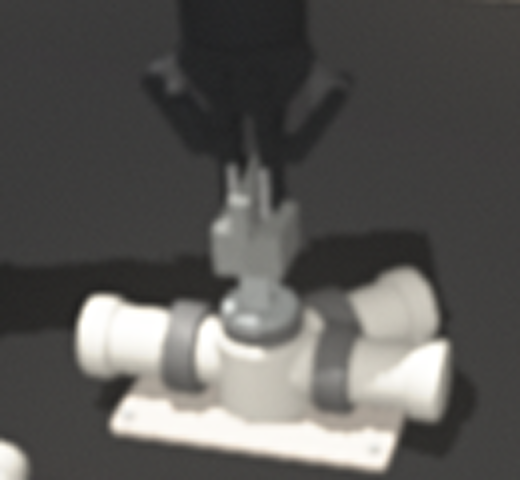

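Request:
{"op": "apply_moves", "data": {
  "rows": [
    {"translation": [0,0,-0.3],"yaw": 0},
    {"translation": [0,0,-0.6],"yaw": 0},
    {"translation": [0,0,-0.8],"yaw": 0},
    {"translation": [0,0,-0.8],"yaw": 0}
  ]
}}

```text
t: 6.8
position: [0.5284, 0.1335, 0.1483]
eef_rot: [-0.079, -0.702, -0.079, 0.703]
contact_force: [-0.2, -0.4, -1.3]
grip_width: 0.129
```

Request:
{"op": "apply_moves", "data": {
  "rows": [
    {"translation": [0,0,-0.1],"yaw": 0},
    {"translation": [0,0,-0.2],"yaw": 0},
    {"translation": [0,0,-0.3],"yaw": 0},
    {"translation": [0,0,-0.3],"yaw": 0}
  ]
}}

```text
t: 7.2
position: [0.5285, 0.1336, 0.1457]
eef_rot: [-0.079, -0.703, -0.079, 0.703]
contact_force: [-0.6, -0.3, -1.0]
grip_width: 0.127
```

Request:
{"op": "apply_moves", "data": {
  "rows": [
    {"translation": [0,0,-0.1],"yaw": 0},
    {"translation": [0,0,-0.2],"yaw": 0},
    {"translation": [0,0,-0.2],"yaw": 0}
  ]
}}

```text
t: 7.5
position: [0.5287, 0.1335, 0.1437]
eef_rot: [0.079, 0.703, 0.079, -0.703]
contact_force: [0.2, 0.1, -2.1]
grip_width: 0.128
```

Request:
{"op": "apply_moves", "data": {
  "rows": [
    {"translation": [0,0,-0.1],"yaw": 0},
    {"translation": [0,0,-0.2],"yaw": 0},
    {"translation": [0,0,-0.2],"yaw": 0}
  ]
}}

```text
t: 7.8
position: [0.5287, 0.1335, 0.1417]
eef_rot: [0.079, 0.703, 0.079, -0.703]
contact_force: [0.9, -1.5, -0.5]
grip_width: 0.122
```

Request:
{"op": "apply_moves", "data": {
  "rows": [
    {"translation": [0,0,-0.1],"yaw": 0},
    {"translation": [0,0,-0.2],"yaw": 0},
    {"translation": [0,0,-0.2],"yaw": 0}
  ]
}}

```text
t: 8.1
position: [0.5288, 0.1335, 0.1397]
eef_rot: [0.079, 0.703, 0.079, -0.703]
contact_force: [1.7, -1.2, -1.9]
grip_width: 0.123
```

Request:
{"op": "apply_moves", "data": {
  "rows": [
    {"translation": [0,0,-0.1],"yaw": 0},
    {"translation": [0,0,-0.2],"yaw": 0},
    {"translation": [0,0,-0.2],"yaw": 0}
  ]
}}

```text
t: 8.4
position: [0.5287, 0.1335, 0.1377]
eef_rot: [0.079, 0.703, 0.079, -0.703]
contact_force: [1.9, -1.5, -1.6]
grip_width: 0.127
```

Request:
{"op": "apply_moves", "data": {
  "rows": [
    {"translation": [0,0,-0.1],"yaw": 0},
    {"translation": [0,0,-0.2],"yaw": 0},
    {"translation": [0,0,-0.2],"yaw": 0}
  ]
}}

```text
t: 8.7
position: [0.5294, 0.1337, 0.1363]
eef_rot: [0.079, 0.703, 0.079, -0.702]
contact_force: [2.5, -2.6, 1.5]
grip_width: 0.13
```

Request:
{"op": "apply_moves", "data": {
  "rows": [
    {"translation": [0,0,-0.1],"yaw": 0},
    {"translation": [0,0,-0.2],"yaw": 0},
    {"translation": [0,0,-0.2],"yaw": 0}
  ]
}}

```text
t: 9.0
position: [0.5294, 0.1338, 0.1342]
eef_rot: [0.079, 0.703, 0.079, -0.702]
contact_force: [3.6, -1.5, 2.6]
grip_width: 0.129
```

Request:
{"op": "apply_moves", "data": {
  "rows": [
    {"translation": [0,0,-0.1],"yaw": 0},
    {"translation": [0,0,-0.2],"yaw": 0},
    {"translation": [0,0,-0.2],"yaw": 0}
  ]
}}

```text
t: 9.3
position: [0.5292, 0.1337, 0.1314]
eef_rot: [0.079, 0.703, 0.079, -0.702]
contact_force: [5.6, -2.2, -0.6]
grip_width: 0.129
```

Request:
{"op": "apply_moves", "data": {
  "rows": [
    {"translation": [0,0,-0.1],"yaw": 0},
    {"translation": [0,0,-0.2],"yaw": 0},
    {"translation": [0,0,-0.2],"yaw": 0}
  ]
}}

```text
t: 9.6
position: [0.5293, 0.1337, 0.1294]
eef_rot: [0.079, 0.703, 0.079, -0.702]
contact_force: [6.0, -2.6, -1.4]
grip_width: 0.133
```

Request:
{"op": "apply_moves", "data": {
  "rows": [
    {"translation": [0,0,-0.1],"yaw": 0},
    {"translation": [0,0,-0.2],"yaw": 0},
    {"translation": [0,0,-0.2],"yaw": 0}
  ]
}}

```text
t: 9.9
position: [0.5289, 0.1336, 0.1269]
eef_rot: [-0.079, -0.703, -0.079, 0.703]
contact_force: [6.3, -1.7, -3.7]
grip_width: 0.13
```

Request:
{"op": "apply_moves", "data": {
  "rows": [
    {"translation": [0,0,-0.1],"yaw": 0},
    {"translation": [0,0,-0.2],"yaw": 0},
    {"translation": [0,0,-0.2],"yaw": 0}
  ]
}}

```text
t: 10.2
position: [0.5286, 0.1335, 0.1248]
eef_rot: [-0.079, -0.702, -0.079, 0.703]
contact_force: [5.4, -2.4, -2.8]
grip_width: 0.127
```

Request:
{"op": "apply_moves", "data": {
  "rows": [
    {"translation": [0,0,-0.05],"yaw": 0},
    {"translation": [0,0,-0.1],"yaw": 0},
    {"translation": [0,0,-0.1],"yaw": 0}
  ]
}}

```text
t: 10.5
position: [0.5286, 0.1335, 0.1242]
eef_rot: [-0.079, -0.703, -0.079, 0.703]
contact_force: [5.4, -2.8, 0.3]
grip_width: 0.129
```

Request:
{"op": "apply_moves", "data": {
  "rows": [
    {"translation": [0,0,-0.05],"yaw": 0},
    {"translation": [0,0,-0.1],"yaw": 0},
    {"translation": [0,0,-0.1],"yaw": 0}
  ]
}}

```text
t: 10.8
position: [0.5286, 0.1335, 0.1235]
eef_rot: [-0.079, -0.703, -0.079, 0.703]
contact_force: [4.3, -3.3, 0.3]
grip_width: 0.129
```

Request:
{"op": "apply_moves", "data": {
  "rows": [
    {"translation": [0,0,-0.05],"yaw": 0},
    {"translation": [0,0,-0.1],"yaw": 0},
    {"translation": [0,0,-0.1],"yaw": 0}
  ]
}}

```text
t: 11.1
position: [0.5287, 0.1335, 0.1235]
eef_rot: [0.079, 0.703, 0.079, -0.702]
contact_force: [2.0, -3.2, 5.3]
grip_width: 0.127
```

Run:
```python
from h import *
s=readout.read_state();print(s['position'],s['contact_force'],s['moment'])
for n,b in(("side",(180,130,160,150)),("scene",(190,130,130,120))):
    c,i,_=shot(n,n+"6");x,y,w,h=b;k=600//w
    cv2.imwrite(f"pics/{n}6z.png",cv2.resize(i[y:y+h,x:x+w],None,fx=k,fy=k,interpolation=cv2.INTER_CUBIC))
```

```text
[0.52867019 0.13350487 0.12345175] [ 1.9850517  -3.22734014  5.29575452] [-1.05545768 -0.90108831 -0.04264835]
```

View pics/side6z.png

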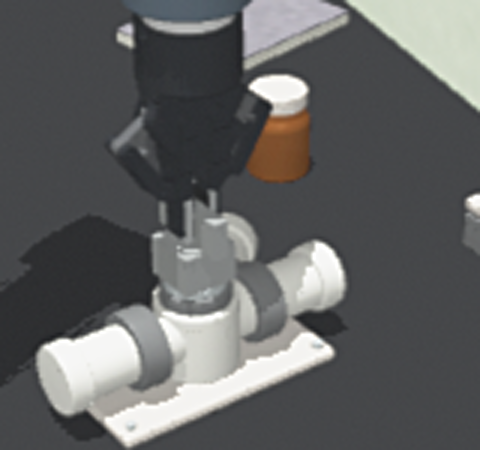

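View pics/scene6z.png

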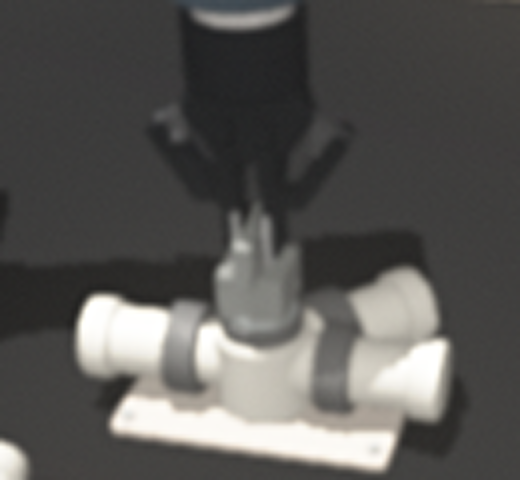

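Request:
{"op": "apply_moves", "data": {
  "rows": [
    {"translation": [0,0,-0.05],"yaw": 0},
    {"translation": [0,0,-0.1],"yaw": 0},
    {"translation": [0,0,-0.1],"yaw": 0}
  ]
}}

```text
t: 11.5
position: [0.5287, 0.1335, 0.1234]
eef_rot: [0.079, 0.703, 0.079, -0.702]
contact_force: [-0.3, -2.3, 11.2]
grip_width: 0.133
```

Run:
```python
from h import *
s=readout.read_state();print(s['position'],s['contact_force'],s['moment'])
```

```text
[0.52873054 0.13349809 0.12339084] [-0.3157893  -2.32657982 11.15881242] [-1.02938556  0.06964054 -0.10223487]
```

Request:
{"op": "apply_moves", "data": {
  "rows": [
    {"translation": [0,0,0.05],"yaw": 0},
    {"translation": [0,0,0.1],"yaw": 0},
    {"translation": [0,0,0.1],"yaw": 0},
    {"translation": [0,0,0.1],"yaw": 0},
    {"translation": [0,0,0.1],"yaw": 0}
  ]
}}

```text
t: 12.0
position: [0.5287, 0.1335, 0.1234]
eef_rot: [0.079, 0.703, 0.079, -0.702]
contact_force: [2.0, -2.6, 6.0]
grip_width: 0.128
```

Request:
{"op": "apply_moves", "data": {
  "rows": [
    {"translation": [0,0,0],"yaw": -0.03},
    {"translation": [0,0,0],"yaw": -0.06},
    {"translation": [0,0,0],"yaw": -0.1},
    {"translation": [0,0,0],"yaw": -0.15},
    {"translation": [0,0,0],"yaw": -0.2}
  ]
}}

```text
t: 12.5
position: [0.529, 0.1333, 0.1235]
eef_rot: [0.008, 0.707, 0.008, -0.707]
contact_force: [2.7, -4.1, 6.5]
grip_width: 0.129
```

```bash
cat > st.py <<'E'
from h import *
from scipy.spatial.transform import Rotation as R
s=readout.read_state();q=s['eef_rot'];Z=R.from_quat(np.r_[q[1:],q[0]]).as_matrix()
print(s['t'],s['position'].round(4),s['contact_force'].round(1),s['moment'].round(2),"wing-pipe",np.arctan2(Z[1,2],Z[0,2])%np.pi-.21-np.pi,s['joint_positions'].round(2))
E
python3 st.py
```

```text
12.5 [0.529  0.1333 0.1235] [ 2.7 -4.1  6.5] [-1.38 -1.09  0.09] wing-pipe -3.3290478677171205 [ 0.53  0.3  -0.11  0.   -1.16 -0.51]
```

Request:
{"op": "apply_moves", "data": {
  "rows": [
    {"translation": [0,0,0],"yaw": -0.06},
    {"translation": [0,0,0],"yaw": -0.12},
    {"translation": [0,0,0],"yaw": -0.18},
    {"translation": [0,0,0],"yaw": -0.24},
    {"translation": [0,0,0],"yaw": -0.3}
  ]
}}

```text
t: 13.0
position: [0.5288, 0.1333, 0.1235]
eef_rot: [-0.098, 0.701, -0.098, -0.7]
contact_force: [1.1, -3.5, 7.3]
grip_width: 0.131
```

Request:
{"op": "apply_moves", "data": {
  "rows": [
    {"translation": [0,0,0],"yaw": -0.05},
    {"translation": [0,0,0],"yaw": -0.1},
    {"translation": [0,0,0],"yaw": -0.15},
    {"translation": [0,0,0],"yaw": -0.18},
    {"translation": [0,0,0],"yaw": -0.18}
  ]
}}

```text
t: 13.5
position: [0.5287, 0.1333, 0.1234]
eef_rot: [-0.16, 0.689, -0.16, -0.689]
contact_force: [1.7, -3.1, 7.1]
grip_width: 0.128
```

```bash
python3 st.py
```

```text
13.5 [0.5287 0.1333 0.1234] [ 1.7 -3.1  7.1] [-1.33 -0.73  0.03] wing-pipe -0.6664709350557283 [ 0.53  0.3  -0.11  0.   -1.16 -0.99]
```

Request:
{"op": "apply_moves", "data": {
  "rows": [
    {"translation": [0,0,0],"yaw": -0.03},
    {"translation": [0,0,0],"yaw": -0.06},
    {"translation": [0,0,0],"yaw": -0.06}
  ]
}}

```text
t: 13.8
position: [0.5286, 0.1333, 0.1234]
eef_rot: [-0.18, 0.684, -0.181, -0.683]
contact_force: [2.2, -3.0, 7.2]
grip_width: 0.13
```

```bash
python3 st.py
python3 - <<'E'
from h import *
c,i,s=shot("wrist","w7")
cv2.imwrite("pics/w7z.png",cv2.resize(i[120:400,140:420],None,fx=2,fy=2,interpolation=cv2.INTER_CUBIC))
E
```

```text
13.8 [0.5286 0.1333 0.1234] [ 2.2 -3.   7.2] [-1.36 -0.69 -0.01] wing-pipe -0.7263918513277186 [ 0.53  0.3  -0.11  0.   -1.16 -1.05]
```

View pics/w7z.png

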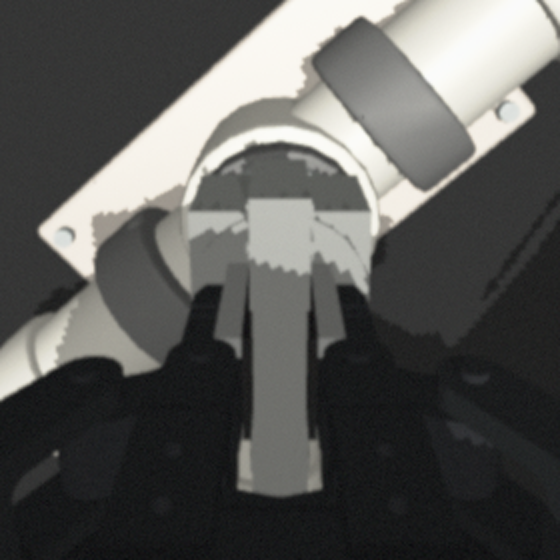

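Request:
{"op": "apply_moves", "data": {
  "rows": [
    {"translation": [0,0,0],"yaw": -0.02},
    {"translation": [0,0,0],"yaw": -0.03},
    {"translation": [0,0,0],"yaw": -0.03}
  ]
}}

```text
t: 14.15
position: [0.5286, 0.1333, 0.1235]
eef_rot: [-0.19, 0.681, -0.191, -0.681]
contact_force: [0.7, -2.9, 6.6]
grip_width: 0.125
```

```bash
python3 st.py
```

```text
14.15 [0.5286 0.1333 0.1235] [ 0.7 -2.9  6.6] [-1.28 -0.66  0.03] wing-pipe -0.7558404719209073 [ 0.53  0.3  -0.11  0.   -1.16 -1.08]
```

Request:
{"op": "apply_moves", "data": {
  "rows": [
    {"translation": [0,0,0],"yaw": -0.02},
    {"translation": [0,0,0],"yaw": -0.03},
    {"translation": [0,0,0],"yaw": -0.03}
  ]
}}

```text
t: 14.45
position: [0.5286, 0.1333, 0.1234]
eef_rot: [-0.201, 0.678, -0.201, -0.678]
contact_force: [1.7, -4.1, 6.8]
grip_width: 0.131
```

```bash
python3 st.py
```

```text
14.45 [0.5286 0.1333 0.1234] [ 1.7 -4.1  6.8] [-1.31 -0.65  0.03] wing-pipe -0.7858085165018878 [ 0.53  0.3  -0.11  0.   -1.16 -1.11]
```

Request:
{"op": "apply_moves", "data": {
  "rows": [
    {"translation": [0,0,0],"yaw": -0.01},
    {"translation": [0,0,0],"yaw": -0.025},
    {"translation": [0,0,0],"yaw": -0.025}
  ]
}}

```text
t: 14.75
position: [0.5286, 0.1333, 0.1235]
eef_rot: [-0.209, 0.676, -0.209, -0.675]
contact_force: [1.0, -2.4, 6.0]
grip_width: 0.126
```

```bash
python3 st.py
```

```text
14.75 [0.5286 0.1333 0.1235] [ 1.  -2.4  6. ] [-1.31 -0.57  0.02] wing-pipe -0.8109912999802162 [ 0.53  0.3  -0.11  0.   -1.16 -1.14]
```

Request:
{"op": "apply_moves", "data": {
  "rows": [
    {"translation": [0,0,0],"yaw": -0.01},
    {"translation": [0,0,0],"yaw": -0.02},
    {"translation": [0,0,0],"yaw": -0.02}
  ]
}}

```text
t: 15.05
position: [0.5286, 0.1333, 0.1235]
eef_rot: [-0.216, 0.673, -0.216, -0.673]
contact_force: [1.2, -3.9, 6.6]
grip_width: 0.131
```

```bash
python3 st.py
```

```text
15.05 [0.5286 0.1333 0.1235] [ 1.2 -3.9  6.6] [-1.23 -0.61  0.06] wing-pipe -0.8307977135973097 [ 0.53  0.3  -0.11  0.   -1.16 -1.16]
```

Run:
```python
from h import *
c,i,s=shot("wrist","w8");np.savez("c8.npz",**{k:np.array(v) for k,v in c.items()})
cv2.imwrite("pics/w8z.png",cv2.resize(i[100:300,130:430],None,fx=2.6,fy=2.6,interpolation=cv2.INTER_CUBIC))
```

```text
(no output)
```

View pics/w8z.png

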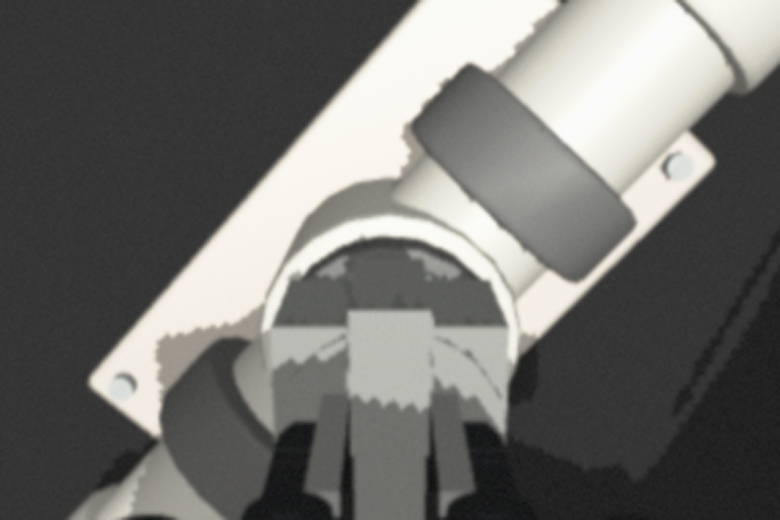

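```bash
python3 - <<'E'
from h import *
c=dict(np.load("c8.npz"));w=lambda x,y:(130+(x+.5)/2.6-.5,100+(y+.5)/2.6-.5)
def ang(a,b,z):
    d=atz(c,w(*b),z)-atz(c,w(*a),z);return np.arctan2(d[1],d[0])%np.pi
print("plate",ang((98,370),(421,0),.008),ang((536,352),(690,193),.008))
print("wing sides top",ang((350,480),(348,312),.15),ang((430,480),(432,312),.15),"hub front",ang((275,327),(505,327),.12))
E
python3 st.py
```

```text
plate 0.21197453296187563 0.24144596146320962
wing sides top 0.9482233489221019 0.9537578284417565 hub front 2.521888191189462
15.1 [0.5286 0.1333 0.1235] [ 1.5 -3.1  6.7] [-1.27 -0.55  0.06] wing-pipe -0.8306672812603932 [ 0.53  0.3  -0.11  0.   -1.16 -1.16]
```

Request:
{"op": "apply_moves", "data": {
  "rows": [
    {"translation": [0,0,0],"yaw": -0.01},
    {"translation": [0,0,0],"yaw": -0.02},
    {"translation": [0,0,0],"yaw": -0.02}
  ]
}}

```text
t: 15.4
position: [0.5286, 0.1333, 0.1235]
eef_rot: [-0.223, 0.671, -0.223, -0.671]
contact_force: [1.6, -3.2, 7.2]
grip_width: 0.129
```

```bash
python3 st.py
```

```text
15.4 [0.5286 0.1333 0.1235] [ 1.6 -3.2  7.2] [-1.26 -0.56  0.03] wing-pipe -0.8508091124893689 [ 0.53  0.3  -0.11  0.   -1.16 -1.18]
```

Run:
```python
from h import *
s=readout.read_state();print(s['effort'],s['moment'])
c,i,s=shot("wrist","w9");c,i,s=shot("side","s9")
cv2.imwrite("pics/s9z.png",cv2.resize(i[180:270,190:310],None,fx=6,fy=6,interpolation=cv2.INTER_CUBIC))
c,i,s=shot("scene","c9")
cv2.imwrite("pics/c9z.png",cv2.resize(i[160:250,200:310],None,fx=6,fy=6,interpolation=cv2.INTER_CUBIC))
```

```text
[  1.92466244 -35.90351343  19.69999373   2.73384936   0.12962133
  -0.11481754] [-1.2555473  -0.56167935  0.02516129]
```

View pics/s9z.png

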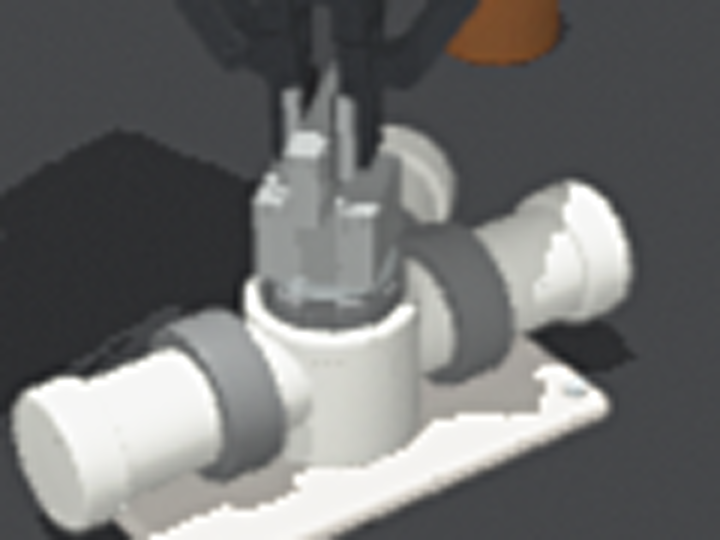

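View pics/c9z.png

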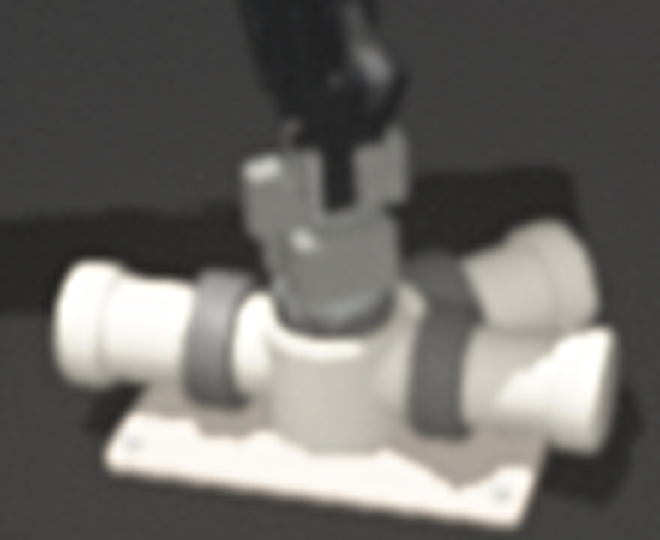

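Request:
{"op": "apply_moves", "data": {
  "rows": [
    {"translation": [0,0,0],"yaw": -0.01},
    {"translation": [0,0,0],"yaw": -0.015},
    {"translation": [0,0,0],"yaw": -0.015}
  ]
}}

```text
t: 15.85
position: [0.5286, 0.1333, 0.1235]
eef_rot: [-0.227, 0.67, -0.228, -0.669]
contact_force: [2.0, -4.2, 6.7]
grip_width: 0.134
```

```bash
python3 st.py; python3 -c "
from h import *
print(readout.read_state()['effort'])"
```

```text
15.85 [0.5286 0.1333 0.1235] [ 2.  -4.2  6.7] [-1.33 -0.57  0.16] wing-pipe -0.8655245060525529 [ 0.53  0.3  -0.11  0.   -1.16 -1.19]
[  1.85947794 -35.90160012  19.71995652   2.70507619   0.14584588
  -0.14828218]
```

Request:
{"op": "apply_moves", "data": {
  "rows": [
    {"translation": [0,0,0],"yaw": -0.01},
    {"translation": [0,0,0],"yaw": -0.015},
    {"translation": [0,0,0],"yaw": -0.015}
  ]
}}

```text
t: 16.15
position: [0.5286, 0.1333, 0.1235]
eef_rot: [-0.232, 0.668, -0.233, -0.668]
contact_force: [1.1, -3.1, 6.8]
grip_width: 0.128
```

```bash
python3 st.py; python3 -c "
from h import *
print(readout.read_state()['effort'])"
```

```text
16.15 [0.5286 0.1333 0.1235] [ 1.1 -3.1  6.8] [-1.28 -0.56  0.25] wing-pipe -0.8802774501512518 [ 0.53  0.3  -0.11  0.   -1.16 -1.21]
[  1.71237342 -35.8906424   19.75372732   2.65965052   0.17690866
  -0.2918156 ]
```

Request:
{"op": "apply_moves", "data": {
  "rows": [
    {"translation": [0,0,0],"yaw": 0.02},
    {"translation": [0,0,0],"yaw": 0.04},
    {"translation": [0,0,0],"yaw": 0.06},
    {"translation": [0,0,0],"yaw": 0.06},
    {"translation": [0,0,0],"yaw": 0.06}
  ]
}}

```text
t: 16.65
position: [0.5285, 0.1336, 0.1235]
eef_rot: [-0.213, 0.674, -0.212, -0.674]
contact_force: [1.5, -2.6, 6.8]
grip_width: 0.13
```

```bash
python3 st.py
```

```text
16.65 [0.5285 0.1336 0.1235] [ 1.5 -2.6  6.8] [-0.87 -0.4   0.03] wing-pipe -0.8205549268861203 [ 0.53  0.3  -0.11  0.   -1.16 -1.15]
```

Request:
{"op": "apply_moves", "data": {
  "rows": [
    {"translation": [0,0,0],"yaw": 0},
    {"translation": [0,0,0],"yaw": 0},
    {"translation": [0,0,0],"yaw": 0},
    {"translation": [0,0,0],"yaw": 0},
    {"translation": [0,0,0],"yaw": 0}
  ],
  "grip": 4
}}

```text
t: 17.15
position: [0.5283, 0.1337, 0.1225]
eef_rot: [0.213, -0.674, 0.213, 0.675]
contact_force: [1.2, 0.2, -0.1]
grip_width: 0.473
```

```bash
python3 st.py
python3 - <<'E'
from h import *
c,i,s=shot("wrist","w10")
E
```

```text
17.15 [0.5283 0.1337 0.1225] [ 1.2  0.2 -0.1] [-0.02 -0.02  0.03] wing-pipe -0.8210308651861218 [ 0.53  0.3  -0.11 -0.   -1.16 -1.15]
```

View pics/w10.png

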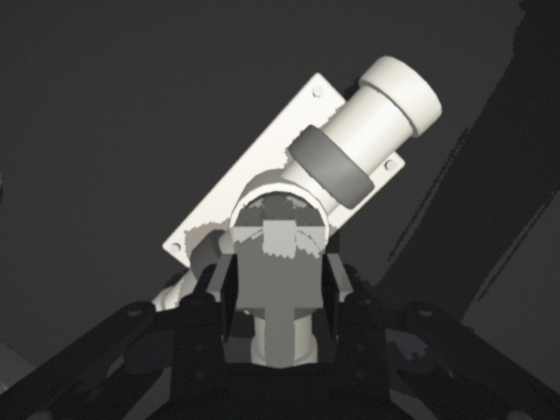

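Released and clear of both pads; now up and out for a check view.

Request:
{"op": "apply_moves", "data": {
  "rows": [
    {"translation": [0,0,1],"yaw": 0},
    {"translation": [0,0,3],"yaw": 0},
    {"translation": [0,0,6],"yaw": 0},
    {"translation": [0,0,9],"yaw": 0},
    {"translation": [0,0,11],"yaw": 0}
  ]
}}

```text
t: 17.7
position: [0.5293, 0.1337, 0.2361]
eef_rot: [-0.213, 0.675, -0.212, -0.673]
contact_force: [0.6, 0.2, -0.8]
grip_width: 0.468
```

Request:
{"op": "apply_moves", "data": {
  "rows": [
    {"translation": [-2,2.5,0],"yaw": 0},
    {"translation": [-3,5,0],"yaw": 0},
    {"translation": [-3,5,0],"yaw": 0},
    {"translation": [-3,5,0],"yaw": 0},
    {"translation": [-3,5,0],"yaw": 0}
  ]
}}

```text
t: 18.2
position: [0.4988, 0.1833, 0.2331]
eef_rot: [-0.213, 0.674, -0.213, -0.674]
contact_force: [0.2, 0.4, 0.5]
grip_width: 0.47
```

```bash
python3 st.py
python3 - <<'E'
from h import *
c,i,s=shot("wrist","w11");np.savez("c11.npz",**{k:np.array(v) for k,v in c.items()})
c,i,s=shot("side","s11")
cv2.imwrite("pics/s11z.png",cv2.resize(i[160:290,180:310],None,fx=4,fy=4,interpolation=cv2.INTER_CUBIC))
E
```

```text
18.2 [0.4988 0.1833 0.2331] [0.2 0.4 0.5] [ 0.05 -0.12 -0.01] wing-pipe -0.8212035917300389 [ 0.65  0.22  0.06  0.   -1.42 -1.26]
```

View pics/w11.png

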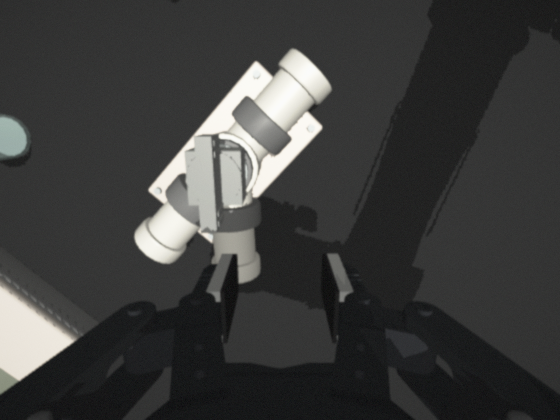

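View pics/s11z.png

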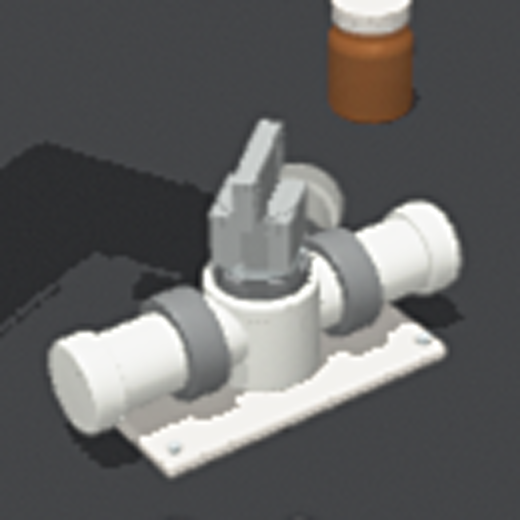

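Run:
```python
from h import *
i=cv2.imread("pics/w11.png");cv2.imwrite("pics/w11z.png",cv2.resize(i[125:245,175:275],None,fx=5,fy=5,interpolation=cv2.INTER_CUBIC))
```

```text
(no output)
```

View pics/w11z.png

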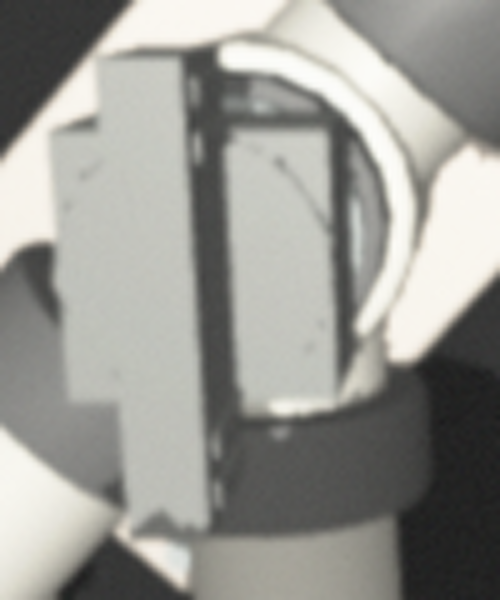

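Run:
```python
from h import *
c=dict(np.load("c11.npz"));w=lambda x,y:(175+(x+.5)/5-.5,125+(y+.5)/5-.5)
for nm,z,px in(("wing",.15,[(100,57),(184,55),(209,527),(127,533)]),("hub",.12,[(52,132),(330,126),(338,398),(68,403)])):
    a=[atz(c,w(*p),z) for p in px];m=np.mean(a,0);d=(a[0]+a[1]-a[2]-a[3])/2
    print(nm,m,np.hypot(*d[:2]),np.arctan2(d[1],d[0])%np.pi, np.arctan2(d[1],d[0])%np.pi-.212)
B=[atz(c,p,.008)[:2] for p in[(256.5,76),(311,128),(157.5,190)]];d=B[2]-B[0];print("pipe",np.arctan2(d[1],d[0]))
# height: fit z from length 70
```

```text
wing [0.52776842 0.13420136 0.15      ] 0.06835200168193097 0.9497038369905115 0.7377038369905116
hub [0.5281623  0.13479435 0.12      ] 0.043872601912569184 0.9468522860196575 0.7348522860196576
pipe 0.19802364524582194
```

Run:
```python
from rig import order
print(order.sign_off())
```

```text
the job is handed in; nothing more can be done
None
```

I fitted the handle on the valve stem, turned it clockwise to the stop and let go. I handed the job in at about 18 s; sign-off gives no verdict.

- **Seating:** I set the hub's square to the stem's flats as seen from above and pressed down in 1–2 mm steps. The force peaked at about 12 N net. The ball's resistance came and went, then the hub stopped on the collar with its underside at about 88 mm. That height is from the tool position; no picture shows the ball itself in its groove.
- **Turning:** I turned until the twisting moment rose from about 0.03 to 0.25 N m, which I took as the stop. The jaws then stood about 0.88 rad from the valve's axes, allowing for a quarter turn. I turned back 0.06 rad to take the load off and opened the gripper.
- **Last checks:** The wing stands about 0.74–0.75 rad from the pipe, against an allowed 0.655–0.915. The handle is within about 1.5 mm of the axis measured earlier and looks upright in the side view. The gripper is clear, with no contact force.
- **What disagreed:**
  - The moment stayed well under the stated 0.2 N m friction for most of the turn, so only the final rise showed the stop.
  - The rise came about 0.03 rad later than I expected from the clearance.
  - My pipe direction measurements differed by up to 0.04 rad (0.20–0.24).
- **Bystanders:** I kept clear of the beakers and jar but did not measure them again at the end.

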